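# Offer up an offset lever, level, over its assembly fixture

### The arm

A 6-joint arm with a two-finger parallel gripper is mounted at the origin on a cart in front of the work surface, level with it; the furniture and walls round the work are solid. World frame = base frame: x ahead of the robot, y to its left, z up, the work surface at z = 0. Lengths are in m, angles in rad, forces in N, time in s.
With the tool pointing down it reaches from about 0.325 to 0.9 m from the base axis. Payload 6.1 kg.
Tool frame: the origin (TCP) lies between the finger pads, 19 mm behind the fingertips; this is the grasp point; z points along the fingers, y is the line along which they close (so a half turn about z gives the same grasp; the last joint's range is limited). The gripper opens to 85 mm and grips with 20 to 120 N. Pads are 22 mm wide; open, the fingers measure 114 mm over their backs; the gripper's body (76 mm by 85 mm) begins 54 mm behind the grasp point. The pads swing forward as they close: fully open they stand 13 mm farther back than shut.
Start: joints at [-1.229, 0.22, 1.526, -0, 1.395, -0.126], TCP at [0.282, -0.558, 0.25] pointing down, gripper open.
Joint ranges: [-2.98, 2.98], [-0.91, 2.08], [0.09, 2.57], [-1.24, 4.39], [0.2, 2.65], [-2.68, 2.68]. Speed limits (rad/s): [2.57, 2.57, 3.01, 3.14, 3.14, 3.14].

### API

Orientations are given as a unit quaternion [w, x, y, z].
In Python, from plant import arm, vision gives the robot as it stands.
- The arm moves only by the shell command python3 -m handwheel 'ROWS' [FORCE]. ROWS is text: rows parted by semicolons, each of 7 numbers parted by spaces: the finger opening in mm, from 0 to 85.4, then the shift along the world's x, y, z in units of 25 mm (1.0 is 25 mm), then the turn, a rotation vector about the world's x, y, z in degrees. A call has 1 to 5 rows; each row is the pose to reach, as a shift and turn from the pose commanded when the call began; what a row does not reach only later rows make up. A row lasts 1/10 s, in which the tool goes at most 50 mm and 8.59 degrees, less where a joint would pass 70% of its speed; a pose out of reach is approached as far as the arm can. A call with a gripper value outside its range is refused whole. The fingers move at their own pace and stop on an object; FORCE is the grip in N (left out, the last holds). Time passes only in rows, so rows that repeat a pose let the fingers close. It gives the time, the measured TCP pose, the force, the opening and the grip force at its end, in the units of the state.
- arm.sense(): the state, without advancing time (a new reading comes with each control period).
- vision.snapshot(name): name is "scene" or "side" or "wrist"; returns a dict with "frame" (384x512x3 uint8, blue, green, red), "fx", "fy", "cx", "cy" (pixels), "rvec" (rotation vector, rad) and "tvec" (3), from world to camera coordinates, as OpenCV has them; the wrist camera has in their place "tool_from_camera" (4x4, takes a point from camera to tool coordinates, whose origin is the TCP and whose axes are the flange's). Camera axes: x right, y down, z forward; pixel columns grow to the right and rows downward; lengths in m; the calibration is good to about 2 mm. A picture is of the moment at which its call begins: read the wrist's pose just before it. There is no depth.
- arm.hand_in(): hands the job in; it is judged then, once.
The state is a dict: "time": time; "joint_pos": joint angles; "dq": joint speeds; "joint_efforts": joint torques, N m; "tcp_pos": TCP position; "tcp_rot": TCP orientation; "force": force on the tool from outside, world axes, zero at the start; "moment": the same for the moment, N m; "gripper_width": opening from 0.0 (shut) to 1.0 (fully open); "gripper_force": force on a finger pad.
Only numpy, scipy, OpenCV 4.12 (cv2) and the standard library are available. Lean on these libraries where they do the work, as an engineer would, in place of code of your own. Each camera call takes 0.05 s, during which the arm holds its last target. There are 200 camera calls.

### The job

Turn the red knob of the fixture's swing clamp clockwise until it clicks over into its open notch, so that the clamp finger is clear of the steel spigot. Then pick up the green offset lever by its arm at the balance point, carry it over the fixture and hold it level with the hub's bore centred over the spigot and the small end boss over the brass rest, about 3 cm above the spigot, not touching the fixture. Finish while still holding it there, do not lower it or let go, and leave the loose things round about where they lie.

Things in the scene. Friction and masses are not known exactly. Their poses are not given: they have to be found in the camera images.
- lever: Loose green cast lever, about 0.55 kg, lying flat. Origin: underside, below its balance point (centre of mass); x from the heavy hub to the small end, z up. Hub: 48 mm ring, 24 mm bore with steel bush, 37 mm high, at x = -52 mm. Arm: 16 mm wide (y), 11 to 29 mm above the underside, free to grip from x = -10 to +90 mm. End boss: 25 mm diameter, 31 mm high, at x = +108 mm.
- lever_balance (a point): The lever's balance point: in the middle of its arm, 20 mm above the underside, 52 mm from the hub axis towards the small end. Grip here, fingers closing across the 16 mm wide arm.
- lever_bore (a point): Centre of the hub bore at the underside of the lever.
- lever_tip (a point): Centre of the end boss at the underside of the lever, 160 mm from lever_bore.
- fixture: Fixed assembly fixture: aluminium base plate 310 x 80 x 12 mm. On a thin rubber pad. Origin: under the plate, level with the brown cover sheet (the bare bench is 4 mm lower), below where the lever's balance point has to be; x from the spigot to the brass end rest, z up. Highest part: top of the red knob, 118 mm above the fixture's origin.
- spigot_tip (a point): Top centre of the upright steel spigot (18 mm diameter, on a 42 mm shoulder) at fixture x = -52 mm, 54 mm above the fixture's origin. The hub's bore belongs over it.
- end_rest (a point): Top centre of the round brass end rest (26 mm diameter) at fixture x = +108 mm, 24 mm above the fixture's origin. The lever's end boss belongs over it.
- clamp_knob (a point): On the clamp's vertical turning axis (fixture x = -122 mm), 110 mm above the fixture's origin: TCP height for gripping the knob from above. Red bar knob 50 mm long, 14 mm wide, 86 to 118 mm above the fixture's origin, its length always in line with the clamp finger. The point turns with it: x along bar and finger, z up.
- clamp (a joint): Angle of the swing clamp, rad, growing as the knob is turned clockwise seen from above. 0 (start): closed notch, finger over the spigot, bar along fixture +x. 1.2: open notch, finger swung towards fixture -y. An over-centre spring resists with about 0.1 N m up to the middle (0.6), then snaps it on to 1.2 against the stop.
- screwdriver: Loose screwdriver, 33 x 204 x 31 mm, bystander; origin under its middle.
- tape_roll: Loose black tape roll, 62 mm diameter, 19 mm high, bystander; origin under its middle.
- brass_elbow: Loose brass pipe elbow, 36 x 32 x 18 mm, bystander; origin under its middle.

How it is judged:
By the outcome, as a careful person would: the job done as asked, in the order asked, and still so for the second after the job is handed in, while the arm keeps its last pose, push and grip.
It also fails if it takes over 48 s, if anything falls off the work surface, if the arm or the gripper's body presses on something with over 40 N, if the wrist force passes 120 N, or if a joint passes its speed limit or range.

## Working session

There is one attempt and no reset: what is moved stays moved. The work goes in short steps, Python scripts to look and compute and a shell command to move; the robot and the scene stay as the last step left them, time stands still between calls to the robot, and variables do not carry over. Pictures are saved under pics/ and viewed, at most 10 in all, crops included, and the job is handed in when it is done.

```bash
mkdir -p pics; ls
python3 - <<'E'
from plant import arm, vision
import cv2,numpy as np
s=arm.sense();print({k:np.round(v,3) for k,v in s.items()})
for n in("scene","side"):
    d=vision.snapshot(n);cv2.imwrite(f"pics/{n}0.png",d["frame"])
    R,_=cv2.Rodrigues(np.array(d["rvec"]));print(n,d["fx"],d["cx"],d["cy"],"campos",-R.T@np.array(d["tvec"]).ravel(),"fwd",R[2])
a,b=cv2.imread("pics/scene0.png"),cv2.imread("pics/side0.png")
E
```

```text
pics
{'time': np.float64(0.0), 'joint_pos': array([-1.229,  0.221,  1.528, -0.   ,  1.395, -0.126]), 'dq': array([ 0.001, -0.002, -0.001, -0.001,  0.001,  0.001]), 'joint_efforts': array([ 0.0000e+00, -4.9690e+01, -3.8939e+01, -0.0000e+00,  1.1000e-02,
       -0.0000e+00]), 'tcp_pos': array([ 0.282, -0.557,  0.249]), 'tcp_rot': array([-0.001,  0.973,  0.232, -0.   ]), 'force': array([-0.336,  0.364, -0.518]), 'moment': array([ 0.023,  0.034, -0.018]), 'gripper_force': np.float64(0.0), 'gripper_width': np.float64(1.004)}
scene 352.9145644865438 254.53260264843365 191.64287509184933 campos [0.12903206 0.89806847 0.68034   ] fwd [ 0.37808353 -0.7676898  -0.51740237]
side 478.7637443429914 253.13028903758433 199.61968412443062 campos [ 0.27003774 -1.13062918  0.63679559] fwd [ 0.22296371  0.88182189 -0.41554462]
```

View pics/scene0.png

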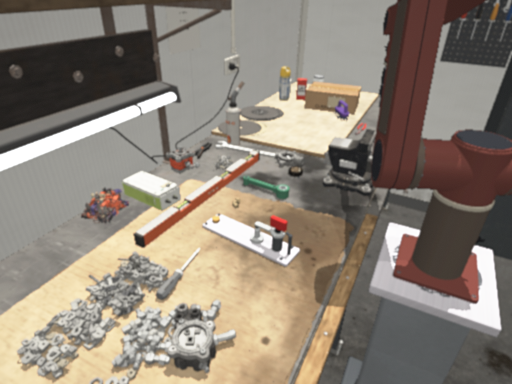

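View pics/side0.png

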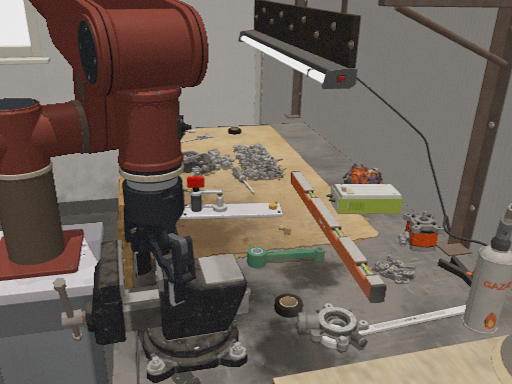

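The scene view shows the knob at (279,223), brass rest at (217,218) and lever from (247,181) to (282,191). In the side view the knob is at (195,182), rest at (273,206), and lever hub (257,257) to tip (320,254). I'll enlarge these areas.

Run:
```python
import cv2,numpy as np
a,b=cv2.imread("pics/scene0.png"),cv2.imread("pics/side0.png")
A=cv2.resize(a[165:275,195:305],None,fx=5,fy=5,interpolation=cv2.INTER_CUBIC)
B=cv2.resize(b[165:275,175:335],None,fx=5,fy=5,interpolation=cv2.INTER_CUBIC)
cv2.imwrite("pics/A.png",A);cv2.imwrite("pics/B.png",B)
for n,im in(("scene",a),("side",b)):
    h=cv2.cvtColor(im,cv2.COLOR_BGR2HSV)
    for c,lo,hi in(("green",(65,90,40),(90,255,255)),("red",(0,200,120),(4,255,255)),("red2",(176,200,120),(180,255,255)),("brass",(15,150,120),(28,255,255)),("dark",(0,0,0),(180,255,50))):
        m=cv2.inRange(h,lo,hi);k,l,st,ce=cv2.connectedComponentsWithStats(m)
        print(n,c,[(st[i].tolist(),ce[i].round(1).tolist()) for i in range(1,k) if st[i][4]>12 and st[i][4]<1500][:12])
```

```text
scene green [([244, 178, 44, 20, 216], [267.3, 186.9])]
scene red []
scene red2 []
scene brass [([491, 5, 7, 14, 46], [494.4, 12.2]), ([281, 69, 8, 7, 38], [284.0, 72.8])]
scene dark [([501, 0, 3, 6, 13], [501.6, 2.7]), ([474, 3, 10, 15, 69], [479.2, 10.6]), ([486, 3, 7, 5, 13], [489.2, 4.7]), ([384, 12, 4, 18, 39], [385.6, 20.8]), ([485, 59, 27, 74, 775], [501.0, 102.5]), ([230, 65, 5, 4, 15], [231.7, 66.7]), ([382, 70, 4, 13, 27], [383.2, 76.0]), ([380, 86, 3, 10, 18], [381.0, 90.1]), ([371, 140, 11, 41, 301], [376.4, 160.2]), ([329, 143, 39, 33, 749], [350.1, 158.5]), ([289, 171, 13, 5, 40], [294.9, 173.4]), ([333, 175, 25, 10, 52], [345.2, 180.5])]
side green [([248, 247, 17, 21, 184], [253.8, 259.6]), ([286, 249, 29, 9, 133], [300.3, 252.6])]
side red [([339, 77, 5, 4, 15], [340.8, 78.5]), ([187, 177, 17, 10, 158], [195.3, 181.4])]
side red2 []
side brass [([270, 203, 6, 6, 35], [272.6, 205.6]), ([488, 320, 6, 7, 22], [490.2, 322.9])]
side dark [([78, 20, 20, 65, 836], [87.3, 51.9]), ([245, 33, 81, 41, 223], [289.2, 54.8]), ([105, 34, 9, 90, 146], [109.2, 78.0]), ([190, 44, 14, 43, 71], [199.4, 68.7]), ([177, 120, 14, 20, 134], [181.4, 128.5]), ([409, 123, 15, 15, 15], [416.0, 130.0]), ([229, 129, 12, 5, 43], [234.3, 131.6]), ([105, 134, 4, 17, 23], [106.5, 143.3]), ([81, 137, 10, 17, 35], [87.3, 146.5]), ([185, 163, 7, 6, 20], [187.6, 165.2]), ([121, 164, 60, 12, 185], [150.8, 171.3]), ([49, 170, 8, 32, 71], [52.7, 185.7])]
```

View pics/A.png

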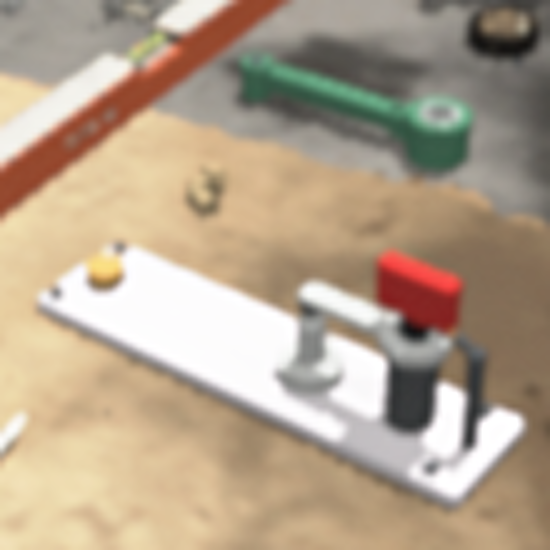

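View pics/B.png

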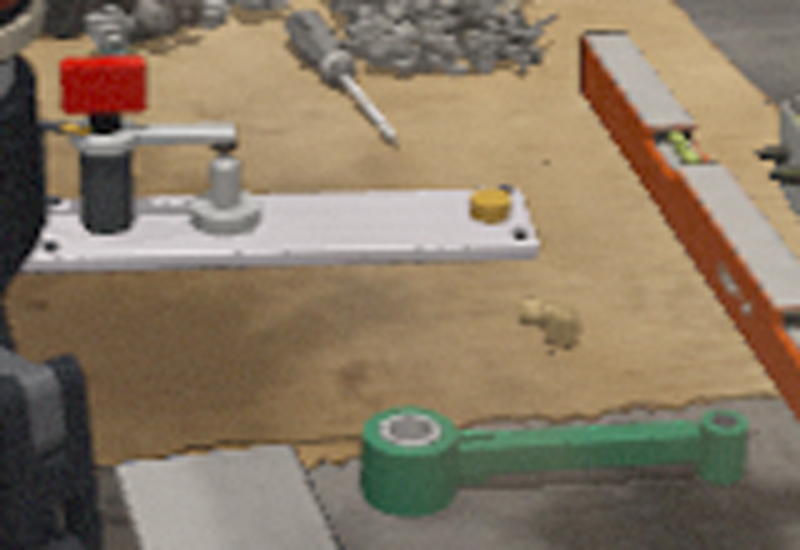

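```bash
cat > h.py <<'E'
import cv2,numpy as np
from plant import arm,vision
def cam(d):
    R,_=cv2.Rodrigues(np.array(d["rvec"],float));return R,np.array(d["tvec"],float).ravel(),d
def ray(c,p):
    R,t,d=c;v=R.T@np.array([(p[0]-d["cx"])/d["fx"],(p[1]-d["cy"])/d["fy"],1]);return -R.T@t,v/np.linalg.norm(v)
def plane(c,p,z):
    o,v=ray(c,p);return o+v*(z-o[2])/v[2]
def tri(r1,r2):
    M=[np.eye(3)-np.outer(v,v) for o,v in(r1,r2)]
    X=np.linalg.solve(sum(M),sum(m@o for m,(o,v) in zip(M,(r1,r2))))
    return X,[float(np.linalg.norm(m@(X-o))) for m,(o,v) in zip(M,(r1,r2))]
def wristray(s,d,p):
    from scipy.spatial.transform import Rotation as Ro
    q=s["tcp_rot"];R=Ro.from_quat([q[1],q[2],q[3],q[0]]).as_matrix();T=np.array(d["tool_from_camera"])
    v=np.array([(p[0]-d["cx"])/d["fx"],(p[1]-d["cy"])/d["fy"],1]);v=R@T[:3,:3]@v
    return R@T[:3,3]+np.array(s["tcp_pos"]),v/np.linalg.norm(v)
def onz(r,z): return r[0]+r[1]*(z-r[0][2])/r[1][2]
E
python3 - <<'E'
from h import *
a,b=cam(vision.snapshot("scene")),cam(vision.snapshot("side"))
f=lambda p,o:((p[0]+.5)/5-.5+o[0],(p[1]+.5)/5-.5+o[1])
P={"knob":((420,290),(104,86)),"rest":((105,264),(491,194)),"hub":((440,112),(408,430)),"boss":((257,62),(724,420)),"spigbase":((309,370),(226,210)),
"plateR_near":((38,300),(538,243)),}
X={}
for k,(p,q) in P.items():
    x,e=tri(ray(a,f(p,(195,165))),ray(b,f(q,(175,165))));X[k]=x;print(k,x.round(4),np.round(e,4))
for z in(-.004,0,.004):
  for c,o,i in((a,(195,165),0),(b,(175,165),1)):
    u=lambda k,h:plane(c,f(P[k][i],o),h)[:2]
    r,sp,h,bo=u("rest",z+.024),u("spigbase",z+.022),u("hub",z+.037),u("boss",z+.031)
    print(z,i,"rest",r.round(4),"spig",sp.round(4),np.linalg.norm(r-sp).round(4),"hub",h.round(4),"boss",bo.round(4),np.linalg.norm(h-bo).round(4))
E
```

```text
knob [0.4197 0.1554 0.1023] [0.0016 0.0016]
rest [0.6476 0.1261 0.0253] [0.0022 0.0022]
hub [ 0.5294 -0.1433  0.0318] [0.0012 0.0012]
boss [ 0.6891 -0.1573  0.0255] [0.0027 0.0027]
spigbase [0.4893 0.1515 0.0174] [0.0025 0.0025]
plateR_near [ 0.6877  0.139  -0.0138] [0.0036 0.0036]
-0.004 0 rest [0.649  0.1212] spig [0.4861 0.1533] 0.166 hub [ 0.5273 -0.1406] boss [ 0.6843 -0.1524] 0.1574
-0.004 1 rest [0.6535 0.1398] spig [0.4918 0.1527] 0.1622 hub [ 0.5302 -0.1442] boss [ 0.6912 -0.157 ] 0.1615
0 0 rest [0.6459 0.1259] spig [0.4839 0.1578] 0.165 hub [ 0.5248 -0.1342] boss [ 0.6809 -0.146 ] 0.1565
0 1 rest [0.651  0.1315] spig [0.4903 0.1444] 0.1612 hub [ 0.5285 -0.1508] boss [ 0.6885 -0.1634] 0.1605
0.004 0 rest [0.6427 0.1307] spig [0.4818 0.1623] 0.164 hub [ 0.5224 -0.1278] boss [ 0.6775 -0.1395] 0.1556
0.004 1 rest [0.6485 0.1233] spig [0.4889 0.1361] 0.1601 hub [ 0.5267 -0.1573] boss [ 0.6857 -0.1698] 0.1595
```

```bash
python3 -m handwheel '85 1.5 1.8 0.4 0 0 8.5;85 3 3.6 0.8 0 0 17;85 4.4 5.4 1.2 0 0 25.5;85 5.8 7 1.6 0 0 34;85 6.8 8.6 2 0 0 42.5'; python3 -m handwheel '85 0 2 0 0 0 8.5;85 0 4 0 0 0 17;85 0 6 0 0 0 25.5;85 0 8 0 0 0 34;85 0 10 0 0 0 42.5'
```

```text
time: 0.7
tcp_pos: [0.4365, -0.3642, 0.2944]
tcp_rot: [-0.0, 0.821, 0.571, 0.0]
force: [0.7, -0.3, 0.5]
gripper_width: 0.994
gripper_force: 0.0
time: 1.2
tcp_pos: [0.4351, -0.114, 0.2943]
tcp_rot: [0.0, 0.558, 0.83, 0.0]
force: [0.6, 0.2, -0.9]
gripper_width: 0.999
gripper_force: 0.0
```

```bash
python3 -m handwheel '85 -0.3 1.6 0 0 0 8.5;85 -0.5 3.2 0 0 0 17;85 -0.5 4.8 0 0 0 25.5;85 -0.5 6.4 0 0 0 34;85 -0.5 8 0 0 0 42.5'; python3 -m handwheel '85 0 1 0 0 0 8.5;85 0 2 0 0 0 18.5;85 0 2 0 0 0 18.5;85 0 2 0 0 0 18.5'
python3 - <<'E'
from h import *
s=arm.sense();d=vision.snapshot("wrist");cv2.imwrite("pics/w1.png",d["frame"]);print(s["tcp_pos"],s["tcp_rot"],s["joint_pos"],d["fx"],np.round(d["tool_from_camera"],3))
E
```

```text
time: 1.7
tcp_pos: [0.4226, 0.0857, 0.2945]
tcp_rot: [0.0, 0.219, 0.976, 0.0]
force: [0.6, -0.2, -0.8]
gripper_width: 0.994
gripper_force: 0.0
time: 2.1
tcp_pos: [0.4228, 0.1342, 0.2941]
tcp_rot: [-0.0, 0.063, 0.998, -0.0]
force: [0.1, 0.3, -0.0]
gripper_width: 0.994
gripper_force: 0.0
[0.42281181 0.13424616 0.29414105] [-1.65754068e-04  6.26540016e-02  9.98035255e-01 -2.80355503e-04] [ 1.29670264e-01 -2.56177399e-01  1.91422338e+00 -4.88831512e-04
  1.48397927e+00 -1.31569343e+00] 318.79367235979794 [[-0.001 -0.959 -0.282  0.073]
 [ 1.    -0.001  0.     0.   ]
 [-0.001 -0.282  0.959 -0.123]
 [ 0.     0.     0.     1.   ]]
```

View pics/w1.png

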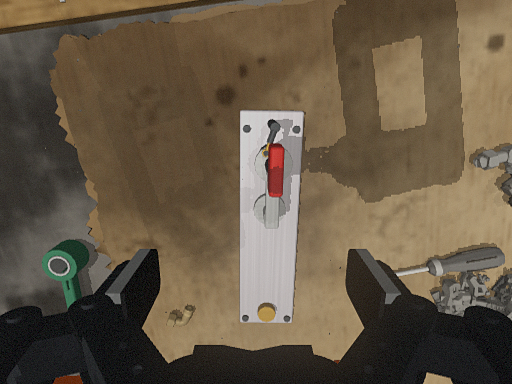

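The wrist view shows the red knob at (276,170), the brass rest at (267,312) and the plate corners near (241,111), (303,112), (241,322) and (292,322). The lever hub is at (60,265).

Run:
```python
from h import *
s=arm.sense();d=vision.snapshot("wrist");im=d["frame"];h=cv2.cvtColor(im,cv2.COLOR_BGR2HSV)
def comp(lo,hi,roi):
    m=cv2.inRange(h,lo,hi);M=np.zeros_like(m);x,y,X,Y=roi;M[y:Y,x:X]=m[y:Y,x:X];c=max(cv2.findContours(M,0,1)[0],key=cv2.contourArea);return c
c=comp((0,150,60),(8,255,255),(255,130,300,210));r=cv2.minAreaRect(c);print("red",r,cv2.boundingRect(c),"bright V:")
ct=comp((0,150,170),(8,255,255),(255,130,300,210));rt=cv2.minAreaRect(ct);print("redtop",rt,onz(wristray(s,d,rt[0]),.118),onz(wristray(s,d,r[0]),.118))
b=comp((12,120,100),(30,255,255),(250,300,285,325));(bx,by),br=cv2.minEnclosingCircle(b);R=onz(wristray(s,d,(bx,by)),.024);print("rest",bx,by,br,R)
w=cv2.inRange(h,(0,0,150),(180,60,255));W=np.zeros_like(w);W[100:330,225:315]=w[100:330,225:315];W=cv2.morphologyEx(W,cv2.MORPH_CLOSE,np.ones((25,25)))
c=max(cv2.findContours(W,0,1)[0],key=cv2.contourArea);q=cv2.approxPolyDP(c,6,True)[:,0];print(q)
P=np.array([onz(wristray(s,d,p),.012)[:2] for p in q.astype(float)]);print(P.round(4));rr=cv2.minAreaRect(P.astype(np.float32)*1000);print(rr)
f=cv2.fitLine(cv2.boxPoints(rr),2,0,0.01,.01).ravel();print(np.degrees(np.arctan2(f[1],f[0])))
```

```text
red ((276.5, 169.5), (53.0, 15.0), 90.0) (269, 143, 16, 54) bright V:
redtop ((276.5, 158.0), (20.0, 11.0), 90.0) [0.40455628 0.15938087 0.118     ] [0.41557014 0.15819546 0.118     ]
rest 266.7033996582031 312.5169372558594 8.660306930541992 [0.64290146 0.12635454 0.024     ]
[[242 110]
 [240 320]
 [291 322]
 [303 112]]
[[0.3591 0.1294]
 [0.6597 0.0847]
 [0.673  0.1601]
 [0.3711 0.2035]]
((516.055419921875, 144.71328735351562), (76.53593444824219, 305.9830627441406), 81.5429458618164)
-8.457056
```

```bash
python3 -m handwheel '85 -0.2 0.9 -1.5 0 0 -1;85 -0.2 0.9 -3 0 0 -1;85 -0.2 0.9 -3.8 0 0 -1;85 -0.2 0.9 -3.8 0 0 -1'
python3 - <<'E'
from h import *
s=arm.sense();d=vision.snapshot("wrist");im=d["frame"];h=cv2.cvtColor(im,cv2.COLOR_BGR2HSV);cv2.imwrite("pics/w2.png",im)
print(s["tcp_pos"],s["tcp_rot"])
m=cv2.inRange(h,(0,150,60),(8,255,255))
cs=[c for c in cv2.findContours(m,0,1)[0] if cv2.contourArea(c)>150]
for c in cs: print(cv2.boundingRect(c),cv2.minAreaRect(c),onz(wristray(s,d,cv2.minAreaRect(c)[0]),.118))
E
```

```text
time: 2.6
tcp_pos: [0.4158, 0.1552, 0.1959]
tcp_rot: [-0.003, 0.073, 0.997, -0.001]
force: [0.1, -0.5, 0.2]
gripper_width: 0.996
gripper_force: 0.0
[0.4157996  0.15522366 0.19593964] [-3.22929828e-03  7.28556445e-02  9.97336805e-01 -9.61192192e-04]
(247, 174, 21, 77) ((257.0, 212.0), (76.0, 20.0), 90.0) [0.41383523 0.1587911  0.118     ]
```

View pics/w2.png

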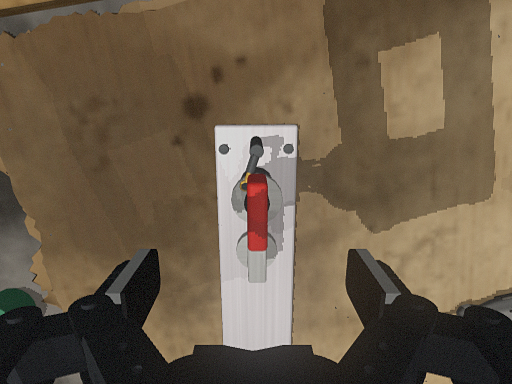

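Run:
```python
from h import *
s=arm.sense();d=vision.snapshot("wrist");im=d["frame"]
print(im[172:254:3,257].tolist())
for p,z in(((257.5,250.5),.118),((257,174),.086),((257,174),.118),((257,280.5),.086)): print(p,z,onz(wristray(s,d,p),z))
```

```text
[[37, 38, 96], [35, 39, 95], [39, 37, 96], [41, 46, 175], [57, 67, 201], [56, 60, 198], [47, 55, 174], [56, 66, 210], [35, 45, 140], [45, 49, 145], [53, 57, 146], [45, 50, 146], [54, 53, 149], [46, 50, 143], [48, 48, 145], [43, 48, 143], [49, 52, 146], [49, 54, 132], [44, 51, 130], [39, 45, 127], [42, 41, 129], [59, 64, 188], [55, 59, 181], [55, 60, 179], [52, 58, 180], [116, 119, 163], [171, 176, 175], [170, 175, 177]]
(257.5, 250.5) 0.118 [0.44462764 0.15536691 0.118     ]
(257, 174) 0.086 [0.39744567 0.16221361 0.086     ]
(257, 174) 0.118 [0.3904028  0.16280762 0.118     ]
(257, 280.5) 0.086 [0.48731857 0.14929508 0.086     ]
```

```bash
python3 -m handwheel '85 0.1 0.1 -1.2 0 0 0;85 0.1 0.1 -2.4 0 0 0;85 0.1 0.1 -3.4 0 0 0;60 0.1 0.1 -3.4 0 0 0;40 0.1 0.1 -3.4 0 0 0' 40; python3 -m handwheel '5 0 0 0 0 0 0;5 0 0 0 0 0 0;5 0 0 0 0 0 0;5 0 0 0 0 0 0;5 0 0 0 0 0 0'
```

```text
time: 3.2
tcp_pos: [0.4218, 0.159, 0.116]
tcp_rot: [0.001, 0.072, 0.997, 0.0]
force: [0.9, 0.1, 0.2]
gripper_width: 0.682
gripper_force: 0.0
time: 3.7
tcp_pos: [0.4215, 0.1574, 0.1161]
tcp_rot: [0.001, 0.071, 0.997, -0.002]
force: [-3.1, -10.5, 9.5]
gripper_width: 0.155
gripper_force: 40.6
```

```bash
python3 -m handwheel '40 0 0 0 0 0 0;40 0 0 0 0 0 0;40 -0.1 -0.1 -0.15 0 0 0;40 -0.1 -0.1 -0.15 0 0 0' 40; python3 -m handwheel '5 0 0 0 0 0 0;5 0 0 0 0 0 0;5 0 0 0 0 0 0;5 0 0 0 0 0 0;5 0 0 0 0 0 0'
```

```text
time: 4.1
tcp_pos: [0.4172, 0.1565, 0.1099]
tcp_rot: [-0.001, 0.071, 0.997, -0.0]
force: [-0.5, 0.1, 0.5]
gripper_width: 0.468
gripper_force: 0.0
time: 4.6
tcp_pos: [0.418, 0.1575, 0.1107]
tcp_rot: [0.0, 0.071, 0.997, 0.001]
force: [0.3, 4.6, -0.1]
gripper_width: 0.155
gripper_force: 41.8
```

```bash
python3 -m handwheel '5 0 0.03 0 0 0 -5;5 0 0.03 0 0 0 -10;5 0 0.03 0 0 0 -15;5 0 0.03 0 0 0 -20;5 0 0.03 0 0 0 -20'
python3 - <<'E'
from h import *
s=arm.sense();print(s["moment"],s["force"])
E
python3 -m handwheel '5 0 0 0 0 0 -6;5 0 0 0 0 0 -12;5 0 0 0 0 0 -18;5 0 0 0 0 0 -24;5 0 0 0 0 0 -24'
python3 - <<'E'
from h import *
s=arm.sense();print(s["moment"],s["force"])
E
```

```text
time: 5.1
tcp_pos: [0.4182, 0.1581, 0.1107]
tcp_rot: [0.0, 0.244, 0.97, 0.001]
force: [0.0, 5.6, -0.4]
gripper_width: 0.156
gripper_force: 41.8
[ 0.71227339 -0.03681624  0.01670382] [ 0.03527904  5.5622264  -0.36131399]
time: 5.6
tcp_pos: [0.4186, 0.1585, 0.1107]
tcp_rot: [0.0, 0.44, 0.898, 0.001]
force: [3.6, 8.6, -2.9]
gripper_width: 0.157
gripper_force: 41.4
[ 1.02253526 -0.27459812 -0.03319232] [ 3.55058718  8.62448047 -2.9211879 ]
```

```bash
python3 -m handwheel '5 0 0.05 0 0 0 -7;5 0 0.05 0 0 0 -14;5 0 0.05 0 0 0 -20;5 0 0.05 0 0 0 -25;5 0 0.05 0 0 0 -25'
python3 - <<'E'
from h import *
s=arm.sense();print(s["moment"],s["force"],s["joint_pos"])
E
```

```text
time: 6.1
tcp_pos: [0.4191, 0.1589, 0.1107]
tcp_rot: [0.001, 0.624, 0.782, 0.001]
force: [4.9, 4.1, -4.6]
gripper_width: 0.156
gripper_force: 41.3
[ 0.53845819 -0.59449647  0.26491644] [ 4.87258259  4.13262768 -4.59945776] [ 1.86041358e-01 -5.65516279e-02  2.10036448e+00  2.85646704e-04
  1.09504779e+00 -3.83642890e-02]
```

```bash
python3 -m handwheel '5 0 0 0 0 0 -2;5 0 0 0 0 0 -2;5 0 0 0 0 0 -2'; python3 -c "
from h import *
print(arm.sense()['moment'])"
python3 -m handwheel '45 0 0 0 0 0 0;45 0 0 0 0 0 0;45 0 0 0 0 0 0;45 0 0 2 0 0 0;45 0 0 4 0 0 0'; python3 -m handwheel '85 0 0 2 0 0 0;85 0 0 2 0 0 0;85 0 0 2 0 0 0;85 0 0 2 0 0 0'
python3 - <<'E'
from h import *
s=arm.sense();print(s["tcp_pos"],s["tcp_rot"])
for n in("scene","side","wrist"): cv2.imwrite(f"pics/{n}2.png",vision.snapshot(n)["frame"])
a,b=cv2.imread("pics/side2.png"),cv2.imread("pics/wrist2.png")
cv2.imwrite("pics/C.png",np.hstack([cv2.resize(a[150:280,150:330],(400,289)),cv2.resize(b,(385,289))]))
E
```

```text
time: 6.4
tcp_pos: [0.4191, 0.159, 0.1107]
tcp_rot: [0.001, 0.635, 0.772, 0.001]
force: [5.3, 3.7, -5.5]
gripper_width: 0.156
gripper_force: 51.3
[ 0.6029365  -0.5719176   1.18208518]
time: 6.9
tcp_pos: [0.4163, 0.1581, 0.21]
tcp_rot: [-0.002, 0.637, 0.771, -0.002]
force: [0.7, 0.7, 0.7]
gripper_width: 0.525
gripper_force: 0.0
time: 7.3
tcp_pos: [0.4172, 0.1584, 0.2592]
tcp_rot: [-0.001, 0.637, 0.771, -0.001]
force: [-0.1, 0.1, -0.3]
gripper_width: 0.998
gripper_force: 0.0
[0.41720264 0.15836093 0.25916839] [-6.93393813e-04  6.37355605e-01  7.70568967e-01 -9.05013584e-04]
```

View pics/C.png

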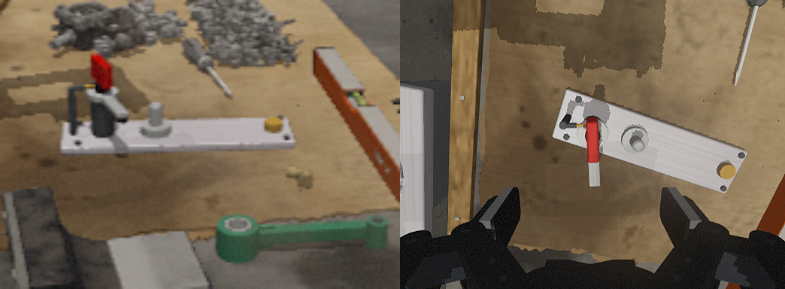

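The clamp is open: the finger now points to fixture -y and the spigot is bare. Now I'll refine the rest, spigot and lever positions using the wrist and side views.

```bash
cat > m.py <<'E'
from h import *
s=arm.sense();W=vision.snapshot("wrist");S=cam(vision.snapshot("side"));C=cam(vision.snapshot("scene"))
def blob(im,lo,hi,roi):
    h=cv2.cvtColor(im,cv2.COLOR_BGR2HSV);m=cv2.inRange(h,lo,hi);M=np.zeros_like(m);x,y,X,Y=roi;M[y:Y,x:X]=m[y:Y,x:X]
    return max(cv2.findContours(M,0,1)[0],key=cv2.contourArea)
E
python3 - <<'E'
from m import *
b=blob(W["frame"],(12,120,100),(30,255,255),(410,205,455,245));c,r=cv2.minEnclosingCircle(b)
print("wrist rest",c,r,onz(wristray(s,W,c),.024),cv2.minAreaRect(b))
b2=blob(S[2]["frame"],(12,120,90),(30,255,255),(262,195,285,215));x,y,w,h=cv2.boundingRect(b2);q=(x+(w-1)/2,y+2.2);print("side rest",x,y,w,h,plane(S,q,.024))
print(tri(wristray(s,W,c),ray(S,q)))
im=W["frame"];cv2.imwrite("pics/D.png",np.hstack([cv2.resize(im[160:235,280:350],(373,400),interpolation=2),cv2.resize(S[2]["frame"][180:230,185:235],(400,400),interpolation=2)]))
E
```

```text
wrist rest (435.0, 228.0) 10.816754341125488 [0.64474034 0.12678682 0.024     ] ((435.2000427246094, 227.6000213623047), (18.782970428466797, 19.677398681640625), 26.56505012512207)
side rest 269 203 8 7 [0.64659121 0.11933192 0.024     ]
(array([0.64793742, 0.12568482, 0.02049599]), [0.0006881848543665764, 0.0006881848543663984])
```

View pics/D.png

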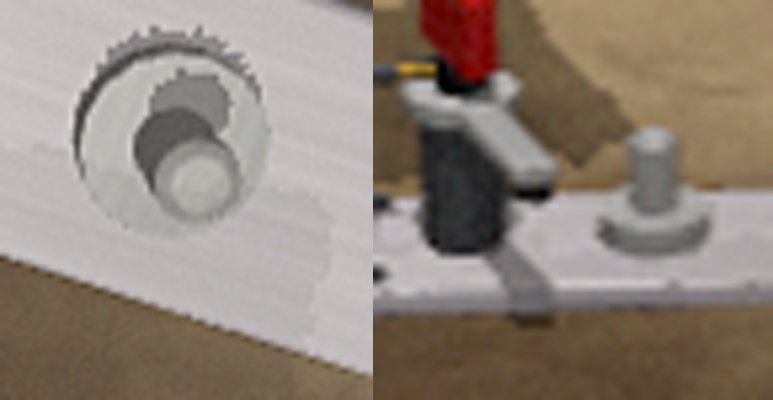

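Spigot top is at wrist pixel (316.7,193.7) and side pixel (219.5,196.6).

Run:
```python
from m import *
r=wristray(s,W,(316.7,193.7));print(onz(r,.054),plane(S,(219.5,196.6),.054),tri(r,ray(S,(219.5,196.6))))
cc=blob(S[2]["frame"],(65,60,40),(90,255,255),(240,235,335,275));print(cv2.boundingRect(cc))
f=lambda p,o:((p[0]+.5)/5-.5+o[0],(p[1]+.5)/5-.5+o[1])
for z in (-.004,):
  print(plane(S,f((408,430),(175,165)),z+.037),plane(S,f((724,420),(175,165)),z+.031))
```

```text
[0.48798928 0.14919104 0.054     ] [0.48999476 0.14610038 0.054     ] (array([0.4894341, 0.1487214, 0.0525558]), [0.0010406374877063888, 0.0010406374877065198])
(247, 247, 77, 21)
[ 0.53019314 -0.1442332   0.033     ] [ 0.69123164 -0.15703317  0.027     ]
```

```bash
python3 -m handwheel '85 0.6 -1.2 0.6 0 0 8;85 1.2 -2.4 1.2 0 0 16;85 1.8 -3.7 1.2 0 0 24;85 2.4 -4.9 1.2 0 0 32;85 3 -6.1 1.2 0 0 40'; python3 -m handwheel '85 0.7 -1.5 0 0 0 8;85 1.4 -3 0 0 0 16;85 2 -4.5 0 0 0 24;85 2.7 -6.1 0 0 0 34.4;85 2.7 -6.1 0 0 0 34.4';python3 -m handwheel '85 0 0 0 0 0 0;85 0 0 0 0 0 0'
python3 - <<'E'
from m import *
cv2.imwrite("pics/w3.png",W["frame"]);print(s["tcp_pos"],s["tcp_rot"],s["joint_pos"])
E
```

```text
time: 8.25
tcp_pos: [0.4936, 0.0048, 0.2908]
tcp_rot: [0.0, 0.333, 0.943, 0.0]
force: [0.2, 0.3, 1.0]
gripper_width: 0.995
gripper_force: 0.0
time: 8.75
tcp_pos: [0.5615, -0.1511, 0.2896]
tcp_rot: [-0.0, 0.041, 0.999, -0.001]
force: [-0.4, 1.4, 0.3]
gripper_width: 0.993
gripper_force: 0.0
time: 8.95
tcp_pos: [0.5603, -0.1461, 0.2903]
tcp_rot: [-0.0, 0.042, 0.999, 0.0]
force: [0.0, -0.1, 0.6]
gripper_width: 0.993
gripper_force: 0.0
[ 0.56034927 -0.14610317  0.29025502] [-3.24001872e-04  4.24300068e-02  9.99099360e-01  2.42306966e-04] [-3.91337765e-01  8.77024542e-02  1.59951118e+00  2.35462821e-04
  1.45515365e+00 -1.87727585e+00]
```

View pics/w3.png

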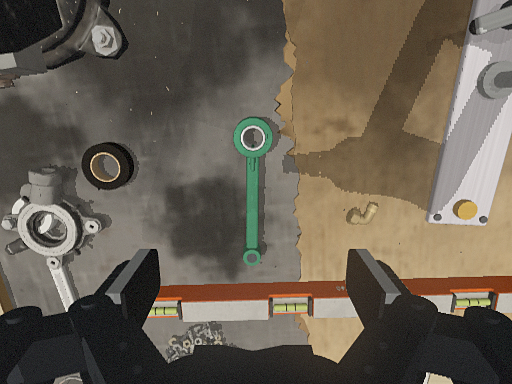

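The lever lies upright in this view: hub centre (253,137), end boss (252,257). The spirit level is at rows 283–320, beyond the boss.

Run:
```python
from m import *
c=blob(W["frame"],(60,60,30),(90,255,255),(225,110,280,270));m=np.zeros(W["frame"].shape[:2],np.uint8)
h=cv2.cvtColor(W["frame"],cv2.COLOR_BGR2HSV);g=cv2.inRange(h,(60,60,30),(90,255,255))
arm_=[]
for r in range(180,245,8):
    x=np.flatnonzero(g[r,235:270])+235;arm_.append((r,x.min(),x.max()))
print(arm_,cv2.boundingRect(c))
# bush: bright, inner ring
b=blob(W["frame"],(0,0,140),(180,60,255),(238,120,268,155));print("bush",cv2.minEnclosingCircle(b))
p=cv2.minEnclosingCircle(b)[0]
H=onz(wristray(s,W,p),.033);B=onz(wristray(s,W,(252,257)),.027)
A=[onz(wristray(s,W,((l+r_)/2,r)),.025)[:2] for r,l,r_ in arm_]
v=cv2.fitLine(np.float32(A),2,0,.001,.001).ravel()
yaw=np.degrees(np.arctan2(B[1]-H[1],B[0]-H[0]));print(H,B,np.linalg.norm((B-H)[:2]),yaw,"armline yaw",np.degrees(np.arctan2(v[1],v[0])),v)
u=(B-H)[:2]/np.linalg.norm((B-H)[:2]);print("balance",H[:2]+.052*u)
```

```text
[(180, np.int64(246), np.int64(257)), (188, np.int64(246), np.int64(257)), (196, np.int64(246), np.int64(257)), (204, np.int64(246), np.int64(257)), (212, np.int64(246), np.int64(257)), (220, np.int64(246), np.int64(257)), (228, np.int64(246), np.int64(257)), (236, np.int64(246), np.int64(256)), (244, np.int64(244), np.int64(258))] (233, 117, 39, 148)
bush ((251.93182373046875, 137.41761779785156), 12.58876895904541)
[ 0.52870598 -0.14292124  0.033     ] [ 0.68755395 -0.15633085  0.027     ] 0.15941296354482493 -4.8253465619572244 armline yaw -5.287844 [ 0.9957443  -0.09215934  0.62503517 -0.15182169]
balance [ 0.58052168 -0.14729541]
```

```bash
python3 -m handwheel '55 0.4 0 -2 0 0 0;55 0.8 -0.05 -4 0 0 0;55 0.8 -0.05 -6 0 0 0;55 0.8 -0.05 -8 0 0 0;55 0.8 -0.05 -8 0 0 0'; python3 -m handwheel '55 0 0 -1 0 0 0;55 0 0 -2 0 0 0;55 0 0 -2.7 0 0 0;55 0 0 -2.7 0 0 0;55 0 0 -2.7 0 0 0'
```

```text
time: 9.75
tcp_pos: [0.5748, -0.145, 0.0827]
tcp_rot: [-0.007, 0.042, 0.999, 0.002]
force: [-1.2, 1.7, -0.7]
gripper_width: 0.643
gripper_force: 0.0
time: 10.25
tcp_pos: [0.5819, -0.1481, 0.0254]
tcp_rot: [0.001, 0.042, 0.999, -0.0]
force: [0.4, -0.4, 1.5]
gripper_width: 0.644
gripper_force: 0.0
```

```bash
python3 -m handwheel '55 -0.05 0 -0.2 0 0 0;55 -0.05 0 -0.2 0 0 0;30 -0.05 0 -0.2 0 0 0;10 -0.05 0 -0.2 0 0 0;10 -0.05 0 -0.2 0 0 0' 80; python3 -m handwheel '5 0 0 0 0 0 0;5 0 0 0 0 0 0;5 0 0 0 0 0 0;5 0 0 0 0 0 0;5 0 0 0 0 0 0'
```

```text
time: 10.75
tcp_pos: [0.5796, -0.1479, 0.0187]
tcp_rot: [0.0, 0.042, 0.999, -0.0]
force: [2.5, 0.3, -3.8]
gripper_width: 0.17
gripper_force: 77.9
time: 11.25
tcp_pos: [0.5797, -0.1479, 0.0187]
tcp_rot: [0.0, 0.042, 0.999, -0.0]
force: [-1.8, -0.1, 5.8]
gripper_width: 0.174
gripper_force: 79.5
```

```bash
python3 -m handwheel '5 0 0 0.5 0 0 0;5 0 0 1.2 0 0 0;5 0 0 2.4 0 0 0;5 0 0 3.6 0 0 0;5 0 0 4.8 0 0 0'; python3 -m handwheel '5 0 0 1 0 0 0;5 0 0 2 0 0 0;5 0 0 2.5 0 0 0;5 0 0 2.5 0 0 0;5 0 0 2.5 0 0 0'
python3 - <<'E'
from m import *
cv2.imwrite("pics/w4.png",W["frame"]);print(s["tcp_pos"],s["force"],s["moment"])
cv2.imwrite("pics/E.png",np.hstack([cv2.resize(W["frame"],(400,300)),cv2.resize(S[2]["frame"][160:290,180:353],(400,300))]))
E
```

```text
time: 11.75
tcp_pos: [0.578, -0.1471, 0.1381]
tcp_rot: [-0.001, 0.042, 0.999, 0.001]
force: [0.3, 0.5, -4.9]
gripper_width: 0.168
gripper_force: 78.3
time: 12.25
tcp_pos: [0.5785, -0.1473, 0.1991]
tcp_rot: [-0.001, 0.042, 0.999, 0.0]
force: [0.4, 0.6, -6.5]
gripper_width: 0.173
gripper_force: 78.6
[ 0.5785097  -0.14732566  0.19914426] [ 0.37358739  0.5655617  -6.45517616] [ 0.04225657  0.04300629 -0.01221619]
```

View pics/E.png

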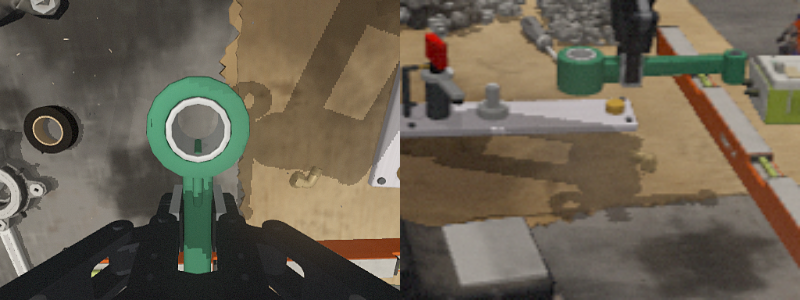

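The lever is gripped and level in both views. Next I carry it over the fixture.

```bash
python3 -m handwheel '5 0 0.4 0 0 0 0;5 -0.1 1.2 0 0 0 0;5 -0.2 2 0 0 0 -1;5 -0.4 2.8 0 0 0 -1;5 -0.5 3.6 0 0 0 -1'; python3 -m handwheel '5 -0.1 0.8 0 0 0 0;5 -0.2 1.6 0 0 0 -1;5 -0.4 2.4 0 0 0 -1;5 -0.5 3.2 0 0 0 -1;5 -0.6 4 0 0 0 -1';python3 -m handwheel '5 -0.1 0.8 0 0 0 0;5 -0.2 1.6 0 0 0 -1;5 -0.4 2.6 0 0 0 -1;5 -0.5 3.4 0 0 0 -1;5 -0.5 3.9 0 0 0 -1';python3 -m handwheel '5 0 0 0 0 0 0;5 0 0 0 0 0 0;5 0 0 0 0 0 0'
python3 - <<'E'
from m import *
im=W["frame"];b=blob(im,(0,0,150),(180,60,255),(195,110,310,220));print(s["tcp_pos"],s["tcp_rot"],s["force"],s["moment"],cv2.minEnclosingCircle(b),cv2.fitEllipse(b))
cv2.imwrite("pics/F.png",np.hstack([cv2.resize(im,(400,300)),cv2.resize(S[2]["frame"][140:270,170:343],(400,300))]))
E
```

```text
time: 12.9
tcp_pos: [0.566, -0.0561, 0.1997]
tcp_rot: [-0.001, 0.051, 0.999, 0.0]
force: [0.4, -0.3, -5.2]
gripper_width: 0.172
gripper_force: 78.5
time: 13.4
tcp_pos: [0.551, 0.0439, 0.1999]
tcp_rot: [-0.001, 0.059, 0.998, 0.0]
force: [-0.1, 0.0, -5.0]
gripper_width: 0.169
gripper_force: 78.4
time: 13.9
tcp_pos: [0.5382, 0.1418, 0.1999]
tcp_rot: [-0.001, 0.067, 0.998, 0.0]
force: [0.3, -0.8, -4.9]
gripper_width: 0.172
gripper_force: 78.5
time: 14.2
tcp_pos: [0.5393, 0.1392, 0.2004]
tcp_rot: [-0.0, 0.068, 0.998, -0.0]
force: [0.3, 0.0, -6.3]
gripper_width: 0.168
gripper_force: 78.6
[0.53933465 0.13917996 0.20037209] [-1.36918736e-04  6.82786422e-02  9.97666253e-01 -2.38382767e-04] [ 0.26436663  0.02664759 -6.33618189] [-0.02173487  0.03040325 -0.04753557] ((253.0, 165.42222595214844), 41.666507720947266) ((253.0770721435547, 165.79306030273438), (80.75373840332031, 81.84925079345703), 87.83515167236328)
```

View pics/F.png

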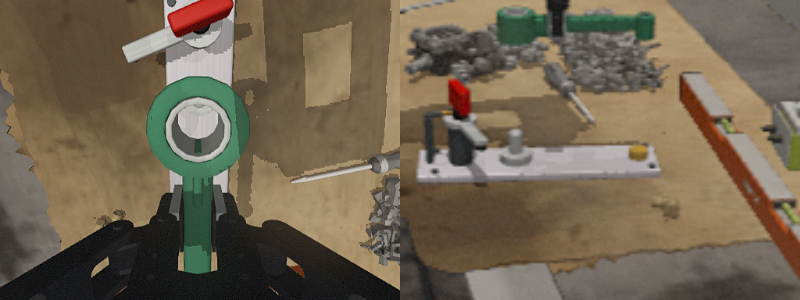

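Run:
```python
from m import *
t=s["tcp_pos"];H=onz(wristray(s,W,(253.05,165.6)),t[2]+.0143);q=s["tcp_rot"];yx=2*np.degrees(np.arctan2(q[2],q[1]))
print("hub",H,"tcp",t,"hub-tcp",H-t,"len",np.linalg.norm((H-t)[:2]),"yaw lever from hub->tcp",np.degrees(np.arctan2(*(t-H)[1::-1])),"tool yaw",yx-180)
# side view: green blob ends, at lever top
c=blob(S[2]["frame"],(60,60,30),(90,255,255),(195,120,300,170));print(cv2.boundingRect(c))
```

```text
hub [0.48851038 0.14674626 0.21480633] tcp [0.53943897 0.13907883 0.20050633] hub-tcp [-0.0509286   0.00766743  0.0143    ] len 0.05150253726460523 yaw lever from hub->tcp -8.56172391443187 tool yaw -7.863728361458556
(242, 146, 38, 11)
```

```bash
python3 -m handwheel '5 0 0.07 -0.7 0 0 -0.2;5 0 0.07 -1.5 0 0 -0.2;5 0 0.07 -2.2 0 0 -0.2;5 0 0.07 -2.7 0 0 -0.2;5 0 0.07 -2.7 0 0 -0.2'; python3 -m handwheel '5 0 0 -0.4 0 0 0;5 0 0 -0.8 0 0 0;5 0 0 -1.03 0 0 0;5 0 0 -1.03 0 0 0;5 0 0 -1.03 0 0 0'
python3 - <<'E'
from m import *
t=s["tcp_pos"];im=W["frame"];b=blob(im,(0,0,150),(180,60,255),(195,110,310,220));p=cv2.fitEllipse(b)[0];print(p)
H=onz(wristray(s,W,p),t[2]+.0143);q=s["tcp_rot"];print("hub",H,"tcp",t,"yaw",2*np.degrees(np.arctan2(q[2],q[1]))-180,q,s["force"],s["moment"])
# side: green lever bush and boss; brass rest
for n,r,lo,hi in(("green",(180,140,310,220),(60,60,30),(90,255,255)),("rest",(255,190,290,220),(12,120,90),(30,255,255)),("red",(170,160,215,210),(0,180,60),(8,255,255))):
    print(n,cv2.boundingRect(blob(S[2]["frame"],lo,hi,r)))
    if n=="green":
        g=cv2.inRange(cv2.cvtColor(S[2]["frame"],cv2.COLOR_BGR2HSV),lo,hi)[140:220,180:310];xs=np.flatnonzero(g.any(0));print([(int(x)+180,int(np.flatnonzero(g[:,x]).min())+140,int(np.flatnonzero(g[:,x]).max())+140) for x in xs[::4]],xs[-1]+180)
R,tt,d=S
yw=np.radians(-8.1);sp=np.array([.4884,.1485]);
for k,l,rad,z0,z1 in(("hub",0,.024,.084,.121),("boss",.16,.0125,.084,.115)):
    c=sp+l*np.array([np.cos(yw),np.sin(yw)])
    P=np.array([[c[0]+rad*np.cos(a),c[1]+rad*np.sin(a),z] for z in(z0,z1) for a in np.linspace(0,6.28,40)])
    uv=cv2.projectPoints(P,np.array(d["rvec"],float),tt,np.array([[d["fx"],0,d["cx"]],[0,d["fy"],d["cy"]],[0,0,1]]),None)[0][:,0];print(k,"expect",uv.min(0),uv.max(0))
E
```

```text
time: 15.0
tcp_pos: [0.5378, 0.1413, 0.1309]
tcp_rot: [-0.002, 0.07, 0.998, -0.0]
force: [-0.9, 0.6, -5.7]
gripper_width: 0.172
gripper_force: 78.5
time: 15.5
tcp_pos: [0.5393, 0.1416, 0.1073]
tcp_rot: [-0.0, 0.07, 0.998, -0.0]
force: [0.4, -0.1, -5.2]
gripper_width: 0.176
gripper_force: 78.7
(253.02865600585938, 165.77188110351562)
hub [0.48845961 0.1493706  0.12162641] tcp [0.53931214 0.1416081  0.10732641] yaw -7.993743674279699 [-3.88690034e-05  6.97020098e-02  9.97567856e-01 -1.13247949e-05] [ 0.37325152 -0.0840273  -5.22611847] [-0.00155545  0.00415851  0.01985597]
green (242, 175, 37, 12)
[(213, 174, 187), (217, 178, 188), (221, 178, 188), (225, 176, 187), (229, 176, 183), (242, 177, 182), (246, 177, 182), (250, 177, 182), (254, 177, 182), (258, 176, 182), (262, 176, 182), (266, 176, 182), (270, 176, 182), (274, 177, 186), (278, 176, 178)] 278
rest (269, 203, 8, 7)
red (191, 175, 10, 15)
hub expect [210.35138746 172.27738856] [226.91610767 190.25371853]
boss expect [268.51503846 174.71900941] [277.36641187 187.64161286]
```

Run:
```python
from m import *
R,tt,d=S;K=np.array([[d["fx"],0,d["cx"]],[0,d["fy"],d["cy"]],[0,0,1]])
pr=lambda P:cv2.projectPoints(np.array([P],float),np.array(d["rvec"],float),tt,K,None)[0].ravel()
im=S[2]["frame"];h=cv2.cvtColor(im,cv2.COLOR_BGR2HSV);g=cv2.inRange(h,(60,50,20),(90,255,255))
for r in(181,183,184,185,186): x=np.flatnonzero(g[r,200:290])+200;print(r,x.tolist())
for r in(197,200,203): print(r,im[r,208:234].mean(1).astype(int).tolist())
yw=np.radians(-8.1);sp=np.array([.4884,.1485]);b=sp+.16*np.array([np.cos(yw),np.sin(yw)])
print("spigot",pr([*sp,.046]),"hub",pr([*sp,.1]),"rest",pr([*b,.02]),"boss",pr([*b,.092]))
```

```text
181 [213, 214, 215, 216, 217, 218, 219, 220, 221, 222, 223, 224, 225, 226, 229, 230, 231, 232, 242, 243, 244, 245, 246, 247, 248, 249, 250, 251, 252, 253, 254, 255, 256, 257, 258, 259, 260, 261, 262, 263, 264, 265, 266, 267, 268, 269, 270, 271, 272, 273, 274, 275, 276, 277]
183 [213, 214, 215, 216, 217, 218, 219, 220, 221, 222, 224, 225, 226, 230, 231, 232, 271, 272, 273, 274, 275, 276, 277]
184 [213, 214, 215, 216, 217, 218, 219, 220, 221, 222, 223, 224, 225, 226, 227, 229, 230, 231, 232, 271, 272, 273, 274, 275, 276, 277]
185 [213, 214, 215, 216, 217, 218, 219, 220, 221, 222, 223, 224, 225, 226, 271, 272, 273, 274, 275, 276, 277]
186 [213, 214, 215, 216, 217, 218, 219, 221, 222, 223, 224, 225, 272, 273, 274, 275]
197 [117, 120, 115, 122, 124, 127, 128, 129, 125, 106, 103, 108, 111, 119, 107, 80, 88, 88, 89, 89, 92, 90, 89, 91, 89, 93]
200 [83, 68, 71, 71, 73, 74, 76, 74, 74, 87, 93, 104, 113, 102, 85, 82, 78, 89, 89, 88, 88, 87, 87, 83, 85, 87]
203 [61, 67, 60, 59, 58, 64, 69, 79, 95, 106, 108, 111, 115, 110, 96, 89, 91, 74, 72, 68, 69, 86, 89, 83, 86, 84]
spigot [218.85214879 198.77269879] hub [218.68635795 181.96334701] rest [271.92339393 205.47351572] boss [272.82466882 183.49884134]
```

```bash
python3 -m handwheel '5 -0.02 -0.01 0 0 0 0;5 -0.02 -0.01 0 0 0 0;5 -0.02 -0.01 0 0 0 0;5 -0.02 -0.01 0 0 0 0;5 -0.02 -0.01 0 0 0 0' && python3 -c "
from h import *
s=arm.sense();print(s['force'],s['gripper_force'],arm.hand_in())"
```

```text
time: 16.3
tcp_pos: [0.5388, 0.1413, 0.1073]
tcp_rot: [-0.0, 0.07, 0.998, -0.0]
force: [0.2, 0.0, -5.6]
gripper_width: 0.171
gripper_force: 78.7
the job is handed in; nothing more can be done
[ 0.19877854  0.02543043 -5.63334748] 78.68535161018372 None
```

Handed in at 16.3 s: the clamp is in its open notch, and the lever is held level about 3 cm above the spigot, bore and end boss within 1–2 mm of centre by my measurements; I viewed 11 pictures, one over the limit of 10.

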